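# Close the drilling jig: hook the drill plate under its stud and latch it

## Task

Close the drilling jig over the pine block. Tilt the steel drill plate to work its oblong eye past the wide head of the stud, lay it level so that its round hole drops fully over the dowel pin and the plate lies flat on both blue rests, then swing the red latch fully across it and let go. The stud is only finger-tight in its slot, so feel for it with a light hand, never loading it with more than about 18 N; set the plate down without slamming or forcing it, and leave the pine block in its nest and the other things on the bench where they are.

Things in the scene. Friction and masses are not known exactly. Their poses are not given: they have to be found in the camera images.
- jig: Grey drilling jig screwed to the bench, base plate 110 x 272 mm, its top 12 mm above the bench; origin on the bench top under the middle of the nest; y runs from the dowel end to the stud end, x across, z up. Two blue rests, tops 32 mm above the bench, carry the drill plate: one at y = +51 to +58.5 mm, one at y = -52 to -89 mm. The pine block lies between them, its top 31 mm up.
- jig_stud_mid (a point): Middle of the stud's slot, 35 mm above the bench (jig frame 0, 80.5, 35 mm); axes as the jig. The steel stud is clamped, only finger-tight, anywhere from 11 mm to -y to 11 mm to +y of this point, on the line x = 0: its place differs each time, is not reported, and must be felt (or seen). The centre of the plate's eye is at this point when the plate is seated.
- jig_head_mid (a point): Point above the middle of the slot at the level of the underside of the stud's head, 40.5 mm above the bench (jig frame 0, 80.5, 40.5 mm). The head is 54 mm long, always along the jig's y, 14 mm wide, 6 mm thick, with round ends; like the stud it stands up to 11 mm to -y or +y of this point. Its round neck below is 10 mm across and runs down to the base plate.
- jig_dowel (a point): On the axis of the dowel pin, 35 mm above the bench (jig frame 0, -75, 35 mm); axes as the jig. The pin is 10 mm across with a tapered nose and stands 5 mm out of the blue rest (its top is 37 mm above the bench). The centre of the plate's round hole is here when the plate is seated.
- plate_grip (a point): Middle of the black grip bar of the loose steel drill plate, 24 mm above its underside; y along the plate to the oblong eye, x across, z up. Plate 40 x 209 x 6 mm (y = -100 to +109), about 0.3 kg; flat on the bench at the start. Bar 14 mm (x) by 40 mm (y), 6 to 42 mm above the underside: pinch it across x. Brass bushings stand 2 mm proud at y = +36 and -36 mm.
- plate_eye (a point): Centre of the oblong eye, half-way through the plate (plate y = +80.5 mm, 21 mm below plate_grip): a slot 35 mm long (y = +63 to +98 mm), 20 mm wide. The 54 mm head cannot pass it level. With this end tilted down about 30 degrees the end bar goes down past the head's +y end, then back under the head to the neck; the eye's other edge then clears the head's -y end by only some 2 mm.
- plate_bar (a point): Middle of the inner face of the end bar that closes the eye at the plate's +y end, half-way through the thickness (plate y = +98 mm); the bar is 11 mm wide beyond it. This face comes to bear on the stud's neck when the hooked plate is drawn back in -y.
- plate_hole (a point): Centre of the plate's round hole for the dowel, 13 mm across, half-way through the thickness (plate y = -75 mm).
- latch (a joint): Swing angle of the red latch, rad: 0 = open, arm pointing to the jig's -y; 1.571 = closed at its stop, arm pointing to the jig's +x across the plate. Turns counter-clockwise seen from above about a vertical axis at jig x = -34, y = -75 mm (pillar 22 mm across), lightly stiff, stays where left. Arm 42 mm long, 13 mm wide, 40 to 48 mm above the bench, 2 mm over the seated plate.
- latch_knob (a point): Middle of the latch's upright round black knob, 16 mm across, 25 mm high (48 to 73 mm above the bench), 28 mm from the latch's axis; fixed to the arm, it does not spin, so a hand that pinches it must turn with the latch (or push it round).
- pine_block: Loose pine offcut 46 x 98 x 19 mm lying in the jig's nest; origin at the centre of its underside. It stays there.
- tape_measure: Loose tape measure 58 x 77 x 62 mm standing behind the jig: leave it.
- screwdriver_a: Loose red-capped screwdriver on the left of the bench: leave it.
- chisel: Loose bevel-edge chisel with a wooden handle on the right: leave it.

How it is judged:
On the way, in this order (a step that is already met when the one before it is completed fails the run):
1. the plate is tilted with its end bar under the stud's head, near the neck (z of plate_bar in the frame of jig below 0.0385 m and y of plate_bar in the frame of jig between 0.069 and 0.0995 m and x of plate_bar in the frame of jig between -0.006 and 0.006 m and angle between plate_grip's own z axis and vertical above 0.12 rad), for 0.1 s.
2. the plate lies level on its rests with the hole down over the dowel (distance between plate_hole and jig_dowel below 0.004 m and distance between plate_eye and jig_stud_mid below 0.006 m and angle between plate_grip's own z axis and vertical below 0.03 rad), for 0.2 s.
At the end, for the whole second after the job is handed in: The drill plate lies level (within 0.03 rad) on the rests with its hole over the dowel (within 4 mm) and its eye round the stud under the head (eye centre within 6 mm of the slot's middle), the latch is swung across it (at least 1.4 rad), and the pine block is in its nest (within 10 mm) (all of step 2 and value of joint latch above 1.4 rad and horizontal distance between pine_block and jig below 0.01 m and linear speed of pine_block below 0.02 m/s); the robot touches nothing.
It fails at once if the plate loads the finger-tight stud, its neck or its head, with more than 18 N (contact force between drill_plate and stud_c0 above 18 N or contact force between drill_plate and stud_c1 above 18 N or contact force between drill_plate and stud_c2 above 18 N or contact force between drill_plate and stud_c3 above 18 N).
It fails at once if the plate is slammed or forced down on the jig (more than 80 N) (contact force between drill_plate and jig above 80 N).
It fails at once if the tape measure is moved more than 3 cm (distance of tape_measure from where it was at the start of the episode above 0.03 m).
It fails at once if the screwdriver is moved more than 3 cm (distance of screwdriver_a from where it was at the start of the episode above 0.03 m).
It fails at once if the chisel is moved more than 3 cm (distance of chisel from where it was at the start of the episode above 0.03 m).
It also fails if it takes over 67 s, if anything falls off the work surface, if the arm or the gripper's body presses on something with over 40 N, if the wrist force passes 120 N, or if a joint passes its speed limit or range.

## Robot

A 6-joint arm with a two-finger parallel gripper is mounted at the origin on a cart in front of the work surface, level with it; the furniture and walls round the work are solid. World frame = base frame: x ahead of the robot, y to its left, z up, the work surface at z = 0. Lengths are in m, angles in rad, forces in N, time in s.
With the tool pointing down it reaches from about 0.25 to 0.775 m from the base axis. Payload 4 kg.
Tool frame: the origin (TCP) lies midway between the tips of the shut fingers; the grasp point (between the pads) lies 19 mm behind it (robot.grasp_offset is the distance from the TCP to the grasp point, in m); z points along the fingers, y is the direction in which the jaws open and shut (so a half turn about z gives the same grasp; the last joint's range is limited). The gripper opens to 94 mm and grips with 3 to 60 N. Pads are 16 mm wide; open, the fingers measure 119 mm over their backs; the gripper's body (75 mm by 177 mm) begins 78 mm behind the grasp point.
Start: joints at [-1.221, 0.087, 1.371, -0, 1.684, -0.103], TCP at [0.241, -0.495, 0.206] pointing down, gripper open.
Joint ranges: [-3.1, 3.1], [-0.76, 2.03], [0.27, 2.55], [-1.08, 4.22], [0.17, 2.65], [-2.57, 2.57]. Speed limits (rad/s): [2.79, 2.79, 3.14, 3.14, 3.14, 3.14].

## Interface

Orientations are given as [roll, pitch, yaw] about the fixed x, y, z axes, in that order (R = Rz(yaw) Ry(pitch) Rx(roll)).
In Python, from bench import status, viewer, order, robot gives the robot as it stands. The module is installed in compiled form; this text tells all that it offers.
- The arm moves only by the tool move_arm, never from a script. Its argument "targets" is a list of rows, each a list of 3 entries, a list of its own where there are three numbers: the shift along the tool's x, y, z in mm, then the turn, a rotation vector about the tool's x, y, z in degrees, then the opening, from -1 (shut) to 1 (fully open). A call has 1 to 20 rows; each row is the pose to reach, as a shift and turn from the pose commanded when the call began, along the tool's axes at that moment; what a row does not reach only later rows make up. A row lasts 1/8 s, in which the tool goes at most 62.5 mm and 10.7 degrees, less where a joint would pass 70% of its speed; a pose out of reach is approached as far as the arm can. A call with a gripper value outside its range is refused whole. The fingers move at their own pace and stop on an object; the grip force is fixed at half the most. Time passes only in rows, so rows that repeat a pose let the fingers close. It gives the time, the measured TCP pose, the force and the opening at its end, in the units of the state.
- status.get_obs(): the state, without advancing time (a new reading comes with each control period).
- viewer.snapshot(name): name is "side" or "top"; returns the picture (420x560x3 uint8, red, green, blue); there is no depth.
- viewer.camera_model(name): a dict with "K" (3x3 intrinsics, pixels), "D" ([k1, k2, p1, p2, k3] as OpenCV has them; the pictures are not rectified), "xyz" and "attitude" of the camera in the world. Camera axes: x right, y up, looking along -z (the intrinsics and any distortion apply to the point x, -y, -z); pixel columns grow to the right and rows downward; lengths in m; the calibration is good to about 2 mm. A picture is of the moment at which its call begins. camera_model takes no time and is no camera call.
- order.close_job(): hands the job in, once; it reports no verdict.
The state is a dict: "time": time; "joint_positions": joint angles; "qvel": joint speeds; "joint_torque": joint torques, N m; "tool_pos": TCP position; "ee_rot": TCP orientation; "wrist_force": force on the tool from outside, world axes, zero at the start; "wrist_torque": the same for the moment, N m; "width": finger opening in m.
Only numpy, scipy, OpenCV 4.12 (cv2) and the standard library are available. Lean on these libraries where they do the work, as an engineer would, in place of code of your own. Each camera call takes 0.05 s, during which the arm holds its last target. There are 200 camera calls.

## Working session

There is one attempt and no reset: what is moved stays moved. The work goes in short steps, Python scripts to look and compute and a tool call to move; the robot and the scene stay as the last step left them, time stands still between calls to the robot, and variables do not carry over. Pictures are saved under pics/ and viewed, about 8 in all and at most 12, crops included, and the job is handed in when it is done.

Besides the shell and the picture viewer there is one more tool, called after "Request:" by a JSON object that holds its "method" and its "body". move_arm: Moves the arm, as the interface text tells. Its arguments: {"type":"object","properties":{"targets":{"type":"array"}},"required":["targets"]}

```bash
mkdir -p pics; python3 - <<'E'
from bench import status, viewer, order, robot
import cv2
for n in ("side","top"):
    im=viewer.snapshot(n); cv2.imwrite(f"pics/{n}0.png",im[:,:,::-1]); m=viewer.camera_model(n)
    print(n,m)
    cv2.imwrite(f"pics/{n}0b.png",cv2.resize(im[:,:,::-1],(800,600),interpolation=cv2.INTER_CUBIC))
print(status.get_obs()); print([a for a in dir(robot) if a[0]!='_'])
E
```

```text
side {'K': array([[511.12289803,   0.        , 283.09954825],
       [  0.        , 511.12289803, 208.03567994],
       [  0.        ,   0.        ,   1.        ]]), 'D': array([-0.02471957,  0.        ,  0.        ,  0.        ,  0.        ]), 'xyz': array([-0.27107158, -1.17771417,  0.86444688]), 'attitude': array([ 1.05641512,  0.00493261, -0.5943857 ])}
top {'K': array([[483.07656102,   0.        , 275.18832655],
       [  0.        , 483.07656102, 206.88441489],
       [  0.        ,   0.        ,   1.        ]]), 'D': array([0.05901303, 0.        , 0.        , 0.        , 0.        ]), 'xyz': array([ 0.26895812, -0.03460371,  1.61409606]), 'attitude': array([ 0.14449781,  0.01099112, -1.59545777])}
{'time': 0.1, 'joint_positions': array([-1.22111526e+00,  8.78648341e-02,  1.37209645e+00,  1.44229295e-05,
        1.68359865e+00, -1.03124551e-01]), 'qvel': array([ 0.00044736, -0.00035544, -0.00444281, -0.00124381,  0.0004365 ,
        0.0001329 ]), 'joint_torque': array([ 2.61542620e-03, -3.41250694e+01, -3.03301907e+01,  7.20329373e-02,
        3.03868472e-02, -8.99103998e-05]), 'tool_pos': array([ 0.24043751, -0.49411146,  0.2044335 ]), 'ee_rot': array([-3.13963731e+00, -2.16773002e-04,  4.52807019e-01]), 'wrist_force': array([-0.07420386,  0.36622888, -0.33182279]), 'wrist_torque': array([-0.01557093, -0.04550556,  0.00972469]), 'width': 0.09431099366375952}
['IKError', 'grasp_offset']
```

View pics/top0b.png

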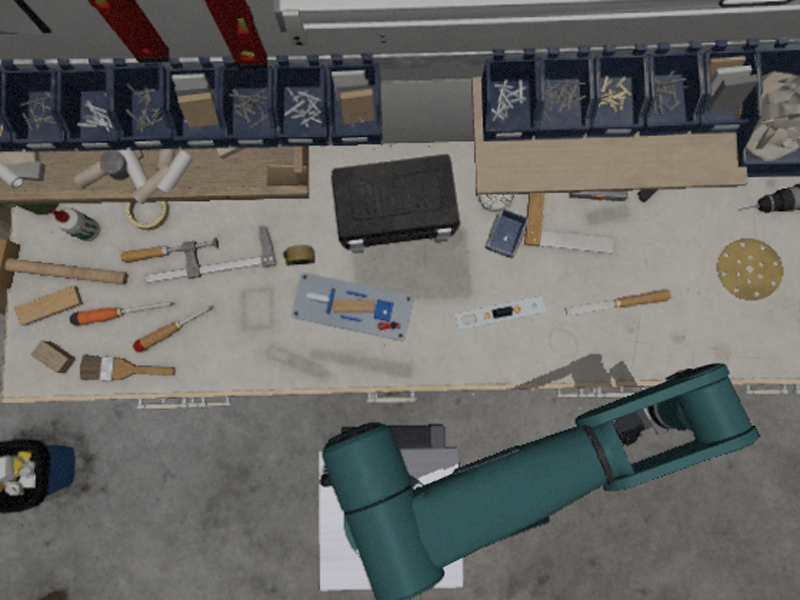

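View pics/side0b.png

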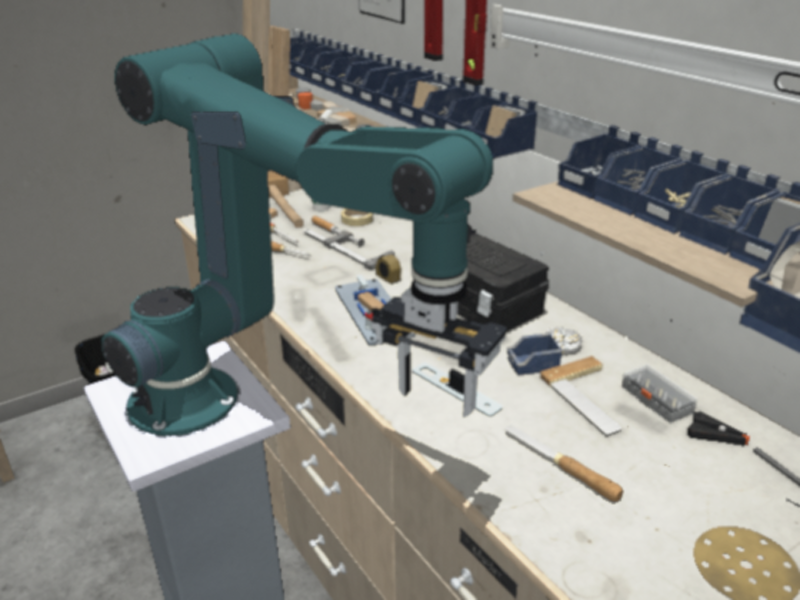

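```bash
python3 - <<'E'
import cv2,numpy as np
t=cv2.imread("pics/top0.png"); s=cv2.imread("pics/side0.png")
a=cv2.resize(t[185:245,200:392],None,fx=4,fy=4,interpolation=cv2.INTER_CUBIC)
b=cv2.resize(s[190:300,225:417],None,fx=4,fy=4,interpolation=cv2.INTER_CUBIC)[:360]
cv2.imwrite("pics/crop0.png",np.vstack([a,b]))
E
```

```text
(no output)
```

View pics/crop0.png

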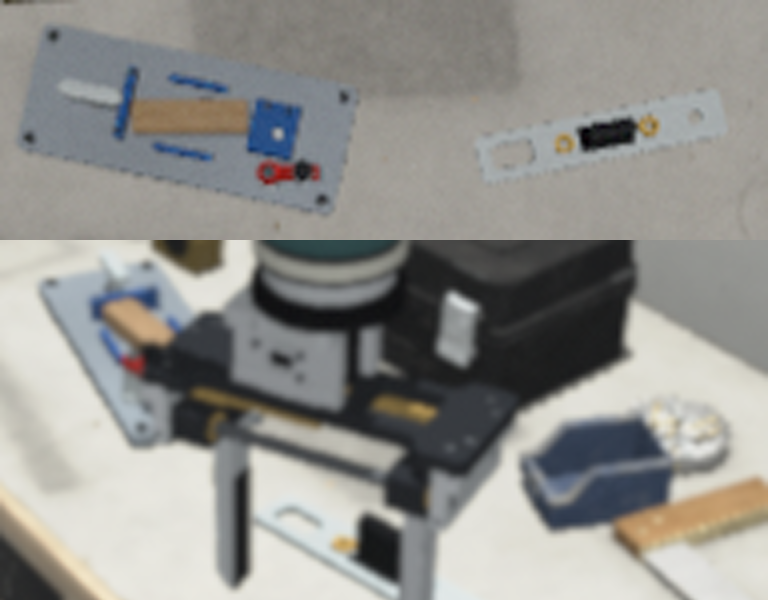

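```bash
cat > h.py <<'E'
import cv2,numpy as np
from scipy.spatial.transform import Rotation as Rn
from bench import status, viewer, order, robot
F=np.diag([1.,-1,-1])
def cam(n):
    m=viewer.camera_model(n); return m['K'],m['D'],np.array(m['xyz']),Rn.from_euler('xyz',m['attitude']).as_matrix()
def ray(n,px):
    K,D,c,R=cam(n); p=cv2.undistortPoints(np.array(px,float).reshape(-1,1,2),K,D).reshape(-1,2)
    return c,(R@F@np.c_[p,np.ones(len(p))].T).T
def onz(n,px,z):
    c,d=ray(n,px); return c+d*((z-c[2])/d[:,2])[:,None]
def proj(n,P):
    K,D,c,R=cam(n); Q=((np.atleast_2d(P)-c)@R)@F
    return cv2.projectPoints(Q.reshape(-1,1,3),np.zeros(3),np.zeros(3),K,D)[0].reshape(-1,2)
def blobs(mask,off=(0,0),amin=3):
    n,l,s,c=cv2.connectedComponentsWithStats(mask.astype(np.uint8))
    return [(tuple(np.round(c[i]+off,2)),int(s[i,4])) for i in range(1,n) if s[i,4]>=amin]
E
python3 - <<'E'
from h import *
t=cv2.imread("pics/top0.png").astype(int); x0,y0=200,185; c=t[y0:245,x0:392]
B,G,R=c[...,0],c[...,1],c[...,2]; o=(x0,y0)
hsv=cv2.cvtColor(c.astype(np.uint8),cv2.COLOR_BGR2HSV).astype(int); H,S,V=hsv[...,0],hsv[...,1],hsv[...,2]
print('blue',blobs((H>100)&(H<125)&(S>120),o))
print('red',blobs(((H<6)|(H>172))&(S>130),o))
print('gold',blobs((H>12)&(H<30)&(S>90),o))
print('dark',blobs(V<60,o))
print('white',blobs((V>200),o,1))
print('head', c[20:27,12:34].min(axis=2))
print('plate V', V[23:46,118:184].tolist()[0][:5])
for r in range(23,46): print(' '.join(f'{v:3d}' for v in c[r,118:140].min(axis=1)))
E
```

```text
blue [((np.float64(230.76), np.float64(210.9)), 29), ((np.float64(249.41), np.float64(205.59)), 17), ((np.float64(267.75), np.float64(216.95)), 129), ((np.float64(245.13), np.float64(222.6)), 15)]
red [((np.float64(268.52), np.float64(227.96)), 25)]
gold [((np.float64(246.51), np.float64(213.9)), 175), ((np.float64(361.57), np.float64(216.29)), 14), ((np.float64(340.36), np.float64(220.36)), 11)]
dark [((np.float64(351.23), np.float64(218.15)), 71), ((np.float64(275.18), np.float64(227.18)), 11)]
white []
head [[128 125 130 147 155 156 153 150 140 134 134 129 124 123 121 121 124 122
  113  70  32  58]
 [124 130 143 160 163 160 159 161 156 156 153 149 141 142 140 129 128 124
  106  45  33  64]
 [125 127 136 153 164 162 164 162 163 161 165 161 159 162 159 154 148 131
   96  46  39  72]
 [127 127 128 134 138 151 159 166 164 163 165 165 165 163 163 164 162 147
  103  42  43  82]
 [125 124 129 124 121 121 122 132 129 139 154 157 165 166 167 166 168 157
  117  39  59  92]
 [125 126 125 125 127 120 110 113 109 110 111 116 130 137 140 155 155 139
   96  37  62  80]
 [126 125 128 126 123 123 
[... 1425 characters left out ...]
 146 167 165 161 152 154 153 153 152 151 152 153 152 146 139 161 163 165 165 161 144
149 149 167 166 165 158 152 153 151 152 151 152 151 151 139 130 162 162 163 162 164 165
152 156 166 165 166 158 154 153 153 153 151 152 153 153 140 151 163 164 161 161 164 164
152 155 158 167 166 162 152 146 134 143 148 162 162 161 156 163 162 164 162 166 166 166
149 148 146 167 165 164 162 161 152 152 155 165 164 162 164 164 165 162 157 163 152 153
152 150 156 165 166 164 165 165 166 165 165 168 163 152 154 162 155 161 151 156 147 145
152 152 156 166 168 166 164 163 155 159 162 158 159 152 148 152 149 152 153 155 150 150
150 150 153 161 154 164 156 161 150 156 154 149 152 150 153 151 154 154 155 150 154 154
```

```bash
python3 - <<'E'
from h import *
t=cv2.imread("pics/top0.png"); x0,y0=200,185; c=t[y0:245,x0:392]; o=np.array((x0,y0)); mn=c.min(axis=2).astype(int)
r1=onz('top',[230.76,210.9],.032)[0]; r2=onz('top',[267.75,216.95],.032)[0]
d=(r1-r2)[:2]; print('rests',r1,r2,'dist',np.hypot(*d),'want .12525')
y1=d/np.hypot(*d); yaw1=np.arctan2(-y1[0],y1[1])
pine=onz('top',[246.51,213.9],.031)[0]
# base outline: screws (dark minima)
scr=onz('top',np.array([[53,35],[344,97],[322,200],[28,137]])/4-.5+o,.012)[:,:2]
u=(scr[0]-scr[1])+(scr[3]-scr[2]); yaw2=np.arctan2(-u[0],u[1])
print('yaw rest/screws',yaw1,yaw2,'screw mean',scr.mean(0),'len',np.linalg.norm(u)/2)
yj=np.array([-np.sin(yaw2),np.cos(yaw2)]); xj=np.array([yj[1],-yj[0]])
org=(r1[:2]-54.75e-3*yj+r2[:2]+70.5e-3*yj)/2
print('origin',org,'pine',pine, 'scr mean in jig',(scr.mean(0)-org)@np.c_[xj,yj])
# dowel
w=(mn[28:38,64:76]); k=np.zeros_like(mn); k[28:38,64:76]=w>110
print('dowel?',blobs(k,o))
for b,a in blobs(k,o): print((onz('top',b,.037)[0][:2]-org)@np.c_[xj,yj]*1e3)
# head
k=np.zeros_like(mn); k[17:29,12:33]=mn[17:29,12:33]>142
bs=blobs(k,o); print('head',bs)
ys,xs=np.nonzero(k); P=(onz('top',np.c_[xs,ys]+o,.0465)[:,:2]-org)@np.c_[xj,yj]*1e3
print('head jig mean',P.mean(0),'range',P.min(0),P.max(0),'n',len(P))
# plate
g1=onz('top',[361.57,216.29],.008)[0]; g2=onz('top',[340.36,220.36],.008)[0]; bar=onz('top',[351.23,218.15],.040)[0]
v=(g2-g1)[:2]; yp=np.arctan2(-v[0],v[1]); print('bush dist',np.hypot(*v),'yaw',yp,'mid',(g1+g2)/2,'bar',bar)
k=(mn>157)&(np.indices(mn.shape)[1]>115)
ct=max(cv2.findContours(k.astype(np.uint8),0,1)[0],key=cv2.contourArea); r=cv2.minAreaRect(ct.reshape(-1,2).astype(np.float32)); 
cn=onz('top',cv2.boxPoints(r)+o,.006)[:,:2]; print('plate rect',cn.mean(0),np.linalg.norm(cn[0]-cn[1]),np.linalg.norm(cn[1]-cn[2]),(cn-cn[0]).tolist())
K=onz('top',[275.18,227.18],.070)[0]; print('knob',K,(K[:2]-org)@np.c_[xj,yj]*1e3)
E
```

```text
rests [0.48998628 0.12433726 0.032     ] [0.46663168 0.002472   0.032     ] dist 0.1240829556721253 want .12525
yaw rest/screws -0.18934703522281598 -0.23790943095463749 screw mean [0.48184295 0.0750879 ] len 0.2508009949659778
origin [0.48016489 0.07105782] pine [0.47874766 0.07248094 0.031     ] scr mean in jig [0.00068102 0.00431204]
dowel? [((np.float64(274.67), np.float64(219.17)), 12), ((np.float64(269.17), np.float64(218.17)), 6)]
[ 3.49771127e-02 -9.39189182e+01]
[ -0.5339331  -75.53480984]
head [((np.float64(221.71), np.float64(207.29)), 52)]
head jig mean [ 0.78253755 83.91163582] range [-4.76085885 59.25560313] [  6.30542329 109.6162462 ] n 52
bush dist 0.07208045236667389 yaw 0.16537478997866337 mid [ 0.45782695 -0.27460602  0.008     ] bar [ 0.45461668 -0.27072222  0.04      ]
plate rect [ 0.45797834 -0.27059245] 0.21134796400766184 0.04291494079619233 [[0.0, 0.0], [0.03809160416702112, -0.20788696828364905], [-0.004360879690851305, -0.21417018066568533], [-0.04229192287010031, -0.007107115645688361]]
knob [ 0.42818643 -0.02152738  0.07      ] [ -28.69468458 -102.22716846]
```

```bash
cat >> h.py <<'E'
def tool():
    o=status.get_obs(); return o,np.array(o['tool_pos']),Rn.from_euler('xyz',o['ee_rot'])
def want(yaw,tilt):  # tool x along plate y (heading yaw+90deg), tilt rad: eye end down
    return Rn.from_euler('xyz',[np.pi,0,yaw+np.pi/2])*Rn.from_euler('y',-tilt)
def delta(p,R):
    o,p0,R0=tool(); print('shift mm',np.round(R0.inv().apply(np.array(p)-p0)*1e3,1),'turn deg',np.round(np.degrees((R0.inv()*R).as_rotvec()),2))
E
python3 -c "
from h import *
delta([.458,-.2748,.08],want(.172,0))"
```

```text
shift mm [ 291.6 -101.8  124.7] turn deg [ -0.09  -0.08 -73.91]
```

Request:
{"method": "move_arm", "body": {"targets": [[[291.6,-101.8,90],[0,0,-73.9],0.2],[[291.6,-101.8,90],[0,0,-73.9],0.2],[[291.6,-101.8,90],[0,0,-73.9],0.2],[[291.6,-101.8,90],[0,0,-73.9],0.2],[[291.6,-101.8,90],[0,0,-73.9],0.2],[[291.6,-101.8,90],[0,0,-73.9],0.2],[[291.6,-101.8,90],[0,0,-73.9],0.2],[[291.6,-101.8,90],[0,0,-73.9],0.2],[[291.6,-101.8,124.7],[0,0,-73.9],0.2],[[291.6,-101.8,124.7],[0,0,-73.9],0.2],[[291.6,-101.8,124.7],[0,0,-73.9],0.2]]}}

```text
time: 1.48
tool_pos: [0.4583, -0.2759, 0.0814]
ee_rot: [3.141, 0.0, 1.741]
wrist_force: [0.1, 0.0, 0.7]
width: 0.0564
```

```bash
python3 - <<'E'
from h import *
s=viewer.snapshot('side')[:,:,::-1]; t=viewer.snapshot('top')[:,:,::-1]
cv2.imwrite('pics/s1.png',s);cv2.imwrite('pics/t1.png',t)
o,p,R=tool(); print(o['time'],p,o['ee_rot'],o['width'],o['wrist_force'])
px=proj('side',[p,[.458,-.2748,.042]]); print(px)
c=px[0].astype(int); x,y=c[0]-50,c[1]-40
a=cv2.resize(s[y:y+100,x:x+133],None,fx=6,fy=6,interpolation=cv2.INTER_CUBIC)
cv2.imwrite('pics/s1c.png',a)
delta([.458,-.2748,.009],want(.172,0))
E
```

```text
1.575 [ 0.45895175 -0.27620696  0.08230469] [3.13986328e+00 1.87705594e-03 1.74151631e+00] 0.05640543362017316 [-0.40097591 -0.03873165 -0.13825733]
[[321.24891598 249.14603789]
 [320.1952971  261.14251828]]
shift mm [ 1.7 -0.8 73.3] turn deg [ 0.1   0.11 -0.07]
```

View pics/s1c.png

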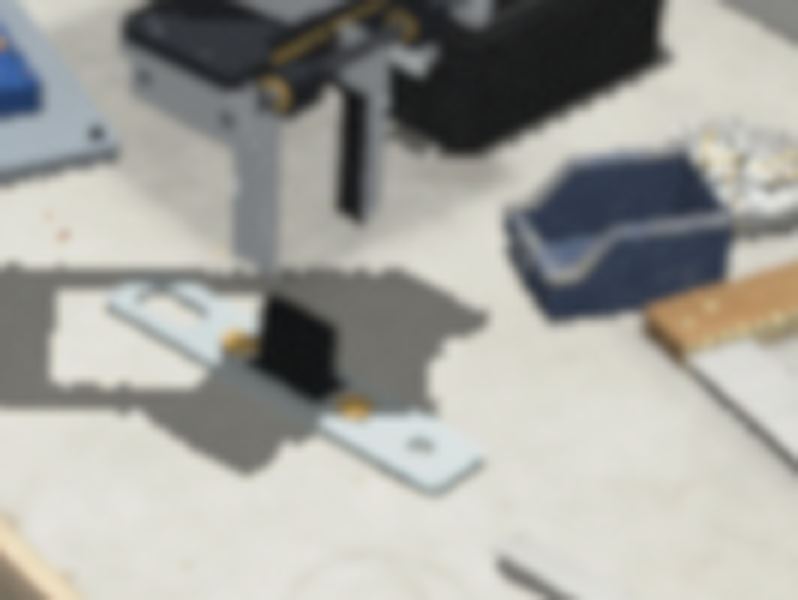

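```bash
python3 - <<'E'
from h import *
s=cv2.imread('pics/s1.png'); hsv=cv2.cvtColor(s,cv2.COLOR_BGR2HSV)[209:309,271:404].astype(int); H,S,V=[hsv[...,i] for i in range(3)]
b=[x for x in blobs((H>12)&(H<30)&(S>110)&(V>90),(271,209)) if 255<x[0][1]<285 and x[0][0]<340]; print(b)
P=onz('side',[x[0] for x in b],.008); print(P); print(P[:2].mean(0)); d=P[0]-P[1]; print(np.linalg.norm(d),np.arctan2(-d[0],d[1]))
E
```

```text
[((np.float64(310.4), np.float64(265.8)), 5), ((np.float64(329.71), np.float64(276.43)), 7)]
[[ 0.45134335 -0.23974194  0.008     ]
 [ 0.46548241 -0.30963125  0.008     ]]
[ 0.45841288 -0.2746866   0.008     ]
0.07130517363941259 0.1996122317170074
```

Request:
{"method": "move_arm", "body": {"targets": [[[0.5,0,50],[0,0,-0.4],0.2],[[0.5,0,66],[0,0,-0.4],0.2],[[0.5,0,71],[0,0,-0.4],0.2],[[0.5,0,71],[0,0,-0.4],0.2],[[0.5,0,71],[0,0,-0.4],-1],[[0.5,0,71],[0,0,-0.4],-1],[[0.5,0,71],[0,0,-0.4],-1],[[0.5,0,71],[0,0,-0.4],-1],[[0.5,0,71],[0,0,-0.4],-1],[[0.5,0,71],[0,0,-0.4],-1]]}}

```text
time: 2.82
tool_pos: [0.458, -0.275, 0.0099]
ee_rot: [-3.141, 0.0, 1.75]
wrist_force: [-1.2, -0.1, 1.9]
width: 0.0139
```

```bash
python3 - <<'E'
from h import *
s=viewer.snapshot('side')[:,:,::-1].copy(); cv2.imwrite('pics/s2.png',s)
yaw=-.244; org=np.array([.4802,.0711,0]); A=np.array([[np.cos(yaw),-np.sin(yaw),0],[np.sin(yaw),np.cos(yaw),0],[0,0,1]])
J=lambda *P: org+(A@np.array(P,float).T/1e3).T
print(J([0,84.4,46.5]))
pts=np.array([[0,57.4,46.5],[0,111.4,46.5],[0,-75,37],[-10,51,32],[0,0,31]]); px=proj('side',J(*pts)); print(px)
x,y=px.min(0).astype(int)-[35,20]; f=7; w=110;hh=85
a=cv2.resize(s[y:y+hh,x:x+w],None,fx=f,fy=f,interpolation=cv2.INTER_CUBIC)
for p in px: q=((p-[x,y]+.5)*f-.5).astype(int); cv2.circle(a,tuple(map(int,q)),3,(0,255,0),1)
cv2.imwrite('pics/s2c.png',a); print(x,y)
E
```

```text
[[0.50058986 0.15300002 0.0465    ]]
[[255.53589625 199.09179632]
 [250.84911163 192.09724318]
 [268.17870861 220.46297508]
 [253.39654719 204.24033821]
 [260.9154217  211.05050861]]
215 172
```

View pics/s2c.png

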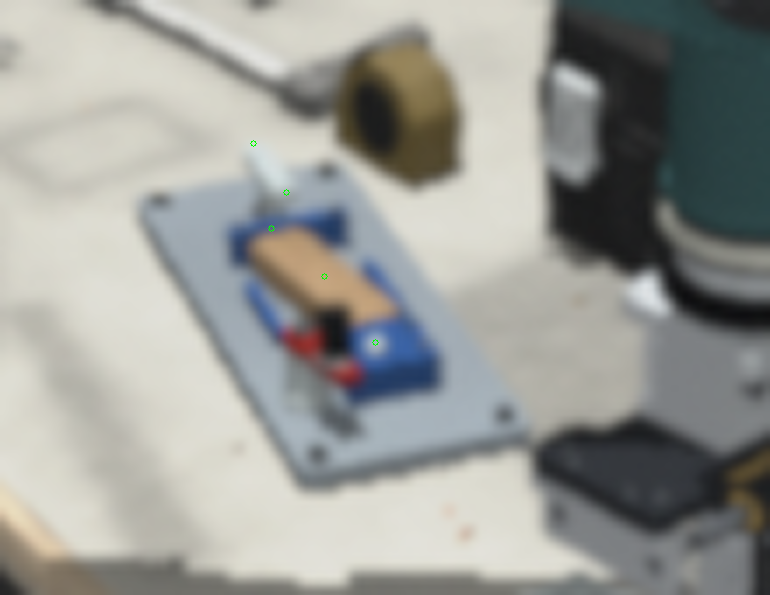

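```bash
cat >> h.py <<'E'
JY=-.244; ORG=np.array([.4802,.0711,0])
def J(P): return ORG+Rn.from_euler('z',JY).apply(np.array(P,float)/1e3)
def inJ(p): return Rn.from_euler('z',-JY).apply(np.array(p)-ORG)*1e3
HT=9.9
def tcp_for(yb,zb,tdeg,x=0.):   # jig mm: plate_bar point -> TCP world
    t=np.radians(tdeg); a,b=98.,3-HT
    return J([x,yb-(a*np.cos(t)+b*np.sin(t)),zb-(-a*np.sin(t)+b*np.cos(t))])
def bar(tdeg=None):
    o,p,R=tool(); q=p+R.apply([.098,0,-(3-HT)/1e3]); x=R.apply([1,0,0]); t=np.degrees(np.arcsin(-x[2]))
    print('t',round(o['time'],2),'bar jig',np.round(inJ(q),1),'tilt',round(t,2),'yaw err deg',round(np.degrees(np.arctan2(-x[0],x[1])-JY),2),'TCP',np.round(p,4),'F',np.round(Rn.from_euler('z',-JY).apply(o['wrist_force']),1),'T',np.round(o['wrist_torque'],2),'w',round(o['width'],4))
def goto(yb,zb,tdeg,x=0.): delta(tcp_for(yb,zb,tdeg,x),want(JY,np.radians(tdeg)))
E
python3 - <<'E'
from h import *
print(onz('side',[[355,232],[348.5,234]],0)); print(onz('top',[[240,168],[240,172],[320,166]],.13))
bar(); goto(125,110,0);goto(123,65,32)
E
```

```text
[[ 0.68332341 -0.16535258  0.        ]
 [ 0.65863758 -0.16272528  0.        ]]
[[ 0.6115838   0.08386015  0.13      ]
 [ 0.59875796  0.08405014  0.13      ]
 [ 0.61114409 -0.16736146  0.13      ]]
t 2.88 bar jig [  21.9 -251.9    3. ] tilt 0.0 yaw err deg 24.23 TCP [ 0.458  -0.2751  0.0099] F [-1.4 -1.5  1. ] T [-0.05  0.09  0.04] w 0.0139
shift mm [ 361.3   94.4 -107.1] turn deg [-2.000e-02  1.000e-02  2.423e+01]
shift mm [ 376.4  101.2 -113. ] turn deg [  6.75 -31.51  23.59]
```

Request:
{"method": "move_arm", "body": {"targets": [[[0,0,-20],[0,0,0],-1],[[0,0,-55],[0,0,0],-1],[[0,0,-95],[0,0,0],-1],[[20,5,-125],[0,0,2],-1],[[60,16,-130],[0,0,5],-1],[[105,28,-130],[0,0,8],-1],[[150,40,-130],[0,0,11],-1],[[195,52,-130],[0,0,14],-1],[[240,64,-130],[0,0,17],-1],[[285,76,-130],[0,0,20],-1],[[325,87,-130],[0,0,22],-1],[[350,94,-130],[0,0,24],-1],[[365,98,-130],[1.6,-7.9,24.2],-1],[[372,100,-130],[3.4,-16,24],-1],[[376,101,-130],[5.1,-24,23.8],-1],[[376.4,101.2,-130],[6.75,-31.5,23.6],-1],[[376.4,101.2,-125],[6.75,-31.5,23.6],-1],[[376.4,101.2,-125],[6.75,-31.5,23.6],-1]]}}

```text
time: 5.12
tool_pos: [0.4904, 0.1131, 0.1338]
ee_rot: [-3.14, 0.557, 1.327]
wrist_force: [0.2, -0.9, -1.8]
width: 0.0138
```

```bash
python3 - <<'E'
from h import *
bar()
s=viewer.snapshot('side')[:,:,::-1].copy(); t=viewer.snapshot('top')[:,:,::-1].copy(); cv2.imwrite('pics/s3.png',s); cv2.imwrite('pics/t3.png',t)
o,p,R=tool(); pl=lambda y,z:p+R.apply([y/1e3,0,-(z-HT)/1e3])
out=[]
for n,im,f,w,hh in(('side',s,6,125,60),('top',t,6,125,40)):
    px=proj(n,[pl(98,3),pl(63,3),pl(109,6),pl(36,8),pl(-75,3),J([0,57.4,46.5]),J([0,111.4,46.5])]); print(n,np.round(px,1).tolist())
    x,y=(px[:3].mean(0)-[w/2,hh/2]).astype(int)
    a=cv2.resize(im[y:y+hh,x:x+w],None,fx=f,fy=f,interpolation=cv2.INTER_CUBIC)
    for q in px: cv2.circle(a,tuple(int(v) for v in (q-[x,y]+.5)*f-.5),3,(0,255,0),1)
    out.append(a); print(x,y)
cv2.imwrite('pics/c3.png',np.vstack(out))
goto(120,55,32)
E
```

```text
t 5.12 bar jig [ -0.3 122.7  76.1] tilt 31.93 yaw err deg 0.03 TCP [0.4904 0.1131 0.1338] F [ 0.4 -0.8 -1.8] T [ 0.51 -0.18 -0.03] w 0.0138
side [[249.8, 182.6], [252.1, 181.4], [248.9, 182.1], [253.7, 179.0], [262.3, 176.2], [255.5, 199.1], [250.8, 192.1]]
187 152
top [[208.9, 203.2], [217.2, 204.4], [205.8, 202.7], [222.7, 204.9], [251.7, 209.2], [229.5, 209.1], [213.5, 205.6]]
148 183
shift mm [10.  -0.4 20.3] turn deg [ 0.   -0.12 -0.12]
```

View pics/c3.png

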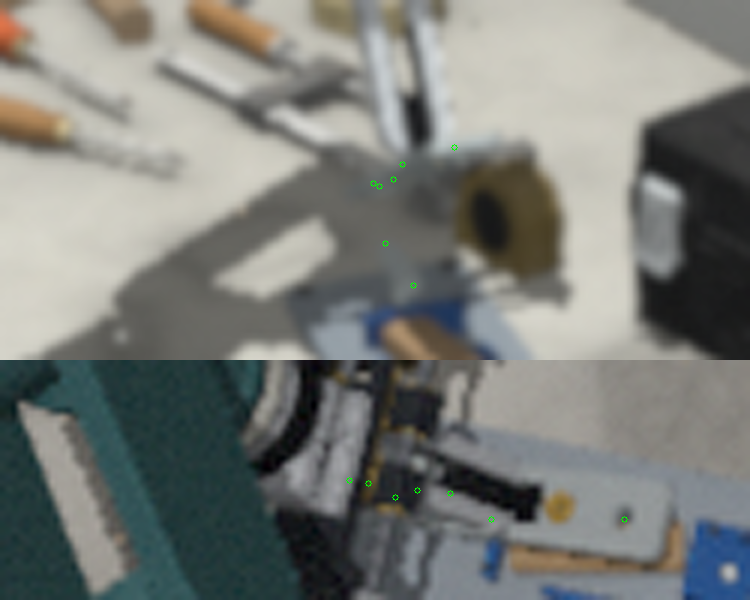

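Request:
{"method": "move_arm", "body": {"targets": [[[4,-0.2,8],[0,0,0],-1],[[8,-0.2,16],[0,0,0],-1],[[11,-0.2,22],[0,0,0],-1],[[13,-0.3,25],[0,0,0],-1],[[15,-0.3,28],[0,0,0],-1],[[15,-0.3,28],[0,0,0],-1]]}}

```text
time: 5.98
tool_pos: [0.49, 0.1115, 0.1028]
ee_rot: [-3.141, 0.559, 1.327]
wrist_force: [0.2, 0.9, -2.9]
width: 0.0137
```

```bash
python3 - <<'E'
from h import *
bar(); goto(120,34.5,32,0)
E
```

```text
t 5.97 bar jig [ -0.3 121.   45. ] tilt 32.0 yaw err deg 0.01 TCP [0.49   0.1115 0.1028] F [-0.   0.9 -2.9] T [ 0.46 -0.22 -0.02] w 0.0137
shift mm [4.7 0.3 9.4] turn deg [-0.01  0.    0.01]
```

Request:
{"method": "move_arm", "body": {"targets": [[[1.5,0.2,3],[0,0,0],-1],[[3,0.3,6],[0,0,0],-1],[[4.7,0.3,9.4],[0,0,0],-1],[[4.7,0.3,9.4],[0,0,0],-1]]}}

```text
time: 6.48
tool_pos: [0.4898, 0.1103, 0.0921]
ee_rot: [-3.141, 0.559, 1.327]
wrist_force: [-0.9, 0.5, -1.8]
width: 0.0139
```

```bash
python3 - <<'E'
from h import *
bar(); goto(100,34.5,32,0); goto(97,35,32,0)
E
```

```text
t 6.47 bar jig [ -0.2 119.8  34.3] tilt 32.02 yaw err deg 0.01 TCP [0.4898 0.1103 0.0921] F [-1.   0.3 -1.8] T [ 0.53 -0.19  0.02] w 0.0139
shift mm [-16.9   0.1  10.3] turn deg [-0.04  0.02  0.01]
shift mm [-19.7   0.1  11.5] turn deg [-0.04  0.02  0.01]
```

Request:
{"method": "move_arm", "body": {"targets": [[[-4,0,2.4],[0,0,0],-1],[[-8,0,4.8],[0,0,0],-1],[[-12,0.1,7.2],[0,0,0],-1],[[-16,0.1,9.5],[0,0,0],-1],[[-19.7,0.1,11.7],[0,0,0],-1],[[-19.7,0.1,11.7],[0,0,0],-1],[[-19.7,0.1,11.7],[0,0,0],-1]]}}

```text
time: 7.35
tool_pos: [0.4847, 0.0882, 0.0931]
ee_rot: [3.141, 0.558, 1.326]
wrist_force: [-0.0, 0.5, -2.3]
width: 0.0137
```

```bash
python3 - <<'E'
from h import *
bar(); goto(93,35,32,0); 
E
```

```text
t 7.35 bar jig [ 0.3 97.2 35.4] tilt 31.97 yaw err deg -0.02 TCP [0.4847 0.0882 0.0931] F [-0.1  0.5 -2.3] T [ 0.44 -0.16  0.02] w 0.0137
shift mm [-3.3 -0.3  2.5] turn deg [ 0.01 -0.03 -0.02]
```

Request:
{"method": "move_arm", "body": {"targets": [[[-1.3,0,0.8],[0,0,0],-1],[[-2.5,0,1.6],[0,0,0],-1],[[-2.5,0,1.6],[0,0,0],-1]]}}

```text
time: 7.72
tool_pos: [0.4839, 0.0852, 0.0931]
ee_rot: [3.141, 0.558, 1.326]
wrist_force: [0.5, -0.3, -2.8]
width: 0.0138
```

Request:
{"method": "move_arm", "body": {"targets": [[[-0.8,0,0.5],[0,0,0],-1],[[-0.8,0,0.5],[0,0,0],-1]]}}

```text
time: 7.98
tool_pos: [0.4837, 0.0843, 0.0931]
ee_rot: [3.141, 0.558, 1.326]
wrist_force: [-1.1, -0.1, -4.2]
width: 0.0138
```

Request:
{"method": "move_arm", "body": {"targets": [[[-0.6,0,0.4],[0,0,0],-1],[[-0.6,0,0.4],[0,0,0],-1]]}}

```text
time: 8.22
tool_pos: [0.4836, 0.0836, 0.0931]
ee_rot: [3.141, 0.558, 1.326]
wrist_force: [-0.6, -0.1, -2.4]
width: 0.0136
```

Request:
{"method": "move_arm", "body": {"targets": [[[-0.5,0,0.3],[0,0,0],-1],[[-0.5,0,0.3],[0,0,0],-1]]}}

```text
time: 8.48
tool_pos: [0.4834, 0.083, 0.0931]
ee_rot: [3.141, 0.558, 1.326]
wrist_force: [0.2, 0.3, -2.7]
width: 0.0139
```

Request:
{"method": "move_arm", "body": {"targets": [[[-0.5,0,0.3],[0,0,0],-1],[[-0.5,0,0.3],[0,0,0],-1]]}}

```text
time: 8.72
tool_pos: [0.4833, 0.0825, 0.0931]
ee_rot: [3.141, 0.558, 1.326]
wrist_force: [-0.2, 0.4, -3.7]
width: 0.0137
```

```bash
python3 -c "
from h import *
bar()"
```

```text
t 8.72 bar jig [ 0.3 91.2 35.3] tilt 31.99 yaw err deg -0.02 TCP [0.4833 0.0825 0.0931] F [-0.3  0.4 -3.7] T [ 0.53 -0.16 -0.01] w 0.0137
```

Request:
{"method": "move_arm", "body": {"targets": [[[-0.5,0,0.3],[0,0,0],-1],[[-0.5,0,0.3],[0,0,0],-1]]}}

```text
time: 8.98
tool_pos: [0.4831, 0.0819, 0.0931]
ee_rot: [3.141, 0.558, 1.326]
wrist_force: [0.1, -0.1, -1.8]
width: 0.0137
```

Request:
{"method": "move_arm", "body": {"targets": [[[-0.4,0,0.2],[0,0,0],-1],[[-0.4,0,0.2],[0,0,0],-1]]}}

```text
time: 9.22
tool_pos: [0.483, 0.0815, 0.0931]
ee_rot: [3.141, 0.558, 1.326]
wrist_force: [-0.5, -0.5, -2.4]
width: 0.014
```

Request:
{"method": "move_arm", "body": {"targets": [[[-0.5,0,0.3],[0,0,0],-1],[[-0.5,0,0.3],[0,0,0],-1]]}}

```text
time: 9.48
tool_pos: [0.4829, 0.0809, 0.0931]
ee_rot: [3.141, 0.558, 1.326]
wrist_force: [-0.5, 0.1, -3.1]
width: 0.0139
```

Request:
{"method": "move_arm", "body": {"targets": [[[-0.4,0,0.2],[0,0,0],-1],[[-0.4,0,0.2],[0,0,0],-1]]}}

```text
time: 9.72
tool_pos: [0.4828, 0.0805, 0.0932]
ee_rot: [3.141, 0.558, 1.326]
wrist_force: [-0.3, 0.6, -2.2]
width: 0.0138
```

Request:
{"method": "move_arm", "body": {"targets": [[[-0.5,0,0.3],[0,0,0],-1],[[-0.5,0,0.3],[0,0,0],-1]]}}

```text
time: 9.98
tool_pos: [0.4827, 0.0802, 0.0931]
ee_rot: [3.141, 0.558, 1.327]
wrist_force: [0.2, 0.5, -2.4]
width: 0.0141
```

Request:
{"method": "move_arm", "body": {"targets": [[[-0.5,0,0.3],[0,0,0],-1],[[-0.5,0,0.3],[0,0,0],-1]]}}

```text
time: 10.22
tool_pos: [0.4826, 0.0798, 0.0931]
ee_rot: [3.141, 0.557, 1.327]
wrist_force: [0.0, 1.7, -2.5]
width: 0.0135
```

```bash
python3 -c "
from h import *
bar()"
```

```text
t 10.22 bar jig [ 0.3 88.6 35.4] tilt 31.92 yaw err deg -0.0 TCP [0.4826 0.0798 0.0931] F [-0.4  1.7 -2.5] T [ 1.05 -0.29 -0.01] w 0.0135
```

Request:
{"method": "move_arm", "body": {"targets": [[[0.3,0.3,-0.2],[0,0,0],-1],[[-0.4,0.3,-1.2],[0,0,0],-1],[[-0.9,0.3,-2.0],[0,0,0],-1],[[-0.9,0.3,-2.0],[0,0,0],-1]]}}

```text
time: 10.72
tool_pos: [0.483, 0.0798, 0.0955]
ee_rot: [3.141, 0.558, 1.326]
wrist_force: [0.5, 2.5, -2.7]
width: 0.014
```

```bash
python3 -c "
from h import *
bar()"
```

```text
t 10.72 bar jig [ 0.6 88.5 37.8] tilt 31.96 yaw err deg -0.02 TCP [0.483  0.0798 0.0955] F [-0.1  2.5 -2.7] T [ 1.08 -0.22 -0.04] w 0.014
```

Request:
{"method": "move_arm", "body": {"targets": [[[-0.2,0,-0.4],[0,0,0],-1],[[-0.2,0,-0.4],[0,0,0],-1]]}}

```text
time: 10.98
tool_pos: [0.4829, 0.0797, 0.0958]
ee_rot: [3.141, 0.558, 1.326]
wrist_force: [1.1, 2.8, -4.2]
width: 0.0137
```

```bash
python3 -c "
from h import *
bar()"
```

```text
t 10.97 bar jig [ 0.6 88.5 38.1] tilt 31.97 yaw err deg -0.02 TCP [0.4829 0.0797 0.0958] F [ 0.4  3.  -4.2] T [ 1.21 -0.28  0.02] w 0.0137
```

```bash
python3 -c "
from h import *
goto(88.4,37.3,26,.3);goto(88.2,37.2,22,.3);goto(88.1,37.2,20,.3);goto(87.9,37.1,17,.3);goto(87.8,37.1,14,.3);goto(87.6,37,11,.3)"
```

```text
shift mm [ 0.1 -0.3 10.9] turn deg [ 0.01  5.97 -0.02]
shift mm [ 0.5 -0.3 18. ] turn deg [ 0.01  9.97 -0.02]
shift mm [ 0.8 -0.3 21.4] turn deg [ 1.000e-02  1.197e+01 -1.000e-02]
shift mm [ 1.6 -0.3 26.7] turn deg [ 1.000e-02  1.497e+01 -1.000e-02]
shift mm [ 2.6 -0.3 31.8] turn deg [ 1.000e-02  1.797e+01 -1.000e-02]
shift mm [ 3.8 -0.3 36.9] turn deg [ 1.000e-02  2.097e+01 -1.000e-02]
```

Request:
{"method": "move_arm", "body": {"targets": [[[0.0,-0.2,3.6],[0,2,0],-1],[[0.0,-0.3,7.2],[0,4,0],-1],[[0.1,-0.3,10.9],[0,6,0],-1],[[0.1,-0.3,10.9],[0,6,0],-1]]}}

```text
time: 11.48
tool_pos: [0.481, 0.0739, 0.0866]
ee_rot: [3.141, 0.451, 1.325]
wrist_force: [1.6, 4.1, -3.7]
width: 0.0142
```

```bash
python3 -c "
from h import *
bar();goto(88.3,37.25,23,.3);goto(88.1,37.2,20,.3)"
```

```text
t 11.47 bar jig [ 0.3 88.1 37.6] tilt 25.87 yaw err deg -0.1 TCP [0.481  0.0739 0.0866] F [ 0.6  4.4 -3.7] T [ 1.25 -0.27 -0.02] w 0.0142
shift mm [0.1 0.2 5.2] turn deg [-0.    2.87 -0.09]
shift mm [ 0.   0.2 10.4] turn deg [-0.    5.87 -0.09]
```

Request:
{"method": "move_arm", "body": {"targets": [[[0.2,0.1,2.7],[0,1.4,0],-1],[[0.3,0.2,5.3],[0,2.9,0],-1],[[0.3,0.2,5.3],[0,2.9,0],-1]]}}

```text
time: 11.85
tool_pos: [0.4808, 0.0717, 0.0818]
ee_rot: [3.141, 0.402, 1.326]
wrist_force: [-0.9, 1.8, -1.9]
width: 0.0138
```

```bash
python3 -c "
from h import *
bar();goto(88.1,37.2,20,.3);goto(87.9,37.1,17,.3)"
```

```text
t 11.85 bar jig [ 0.6 88.2 37. ] tilt 23.06 yaw err deg -0.07 TCP [0.4808 0.0717 0.0818] F [-1.3  1.5 -1.9] T [ 0.8  -0.18 -0.03] w 0.0138
shift mm [-0.4 -0.2  5.1] turn deg [ 0.    3.06 -0.06]
shift mm [-0.5 -0.2 10.4] turn deg [ 0.    6.06 -0.06]
```

Request:
{"method": "move_arm", "body": {"targets": [[[-0.1,-0.1,2.5],[0,1.5,0],-1],[[-0.2,-0.2,5.0],[0,3.0,0],-1],[[-0.2,-0.2,5.0],[0,3.0,0],-1]]}}

```text
time: 12.22
tool_pos: [0.48, 0.0697, 0.077]
ee_rot: [3.141, 0.35, 1.326]
wrist_force: [0.6, 1.7, -3.4]
width: 0.0138
```

```bash
python3 -c "
from h import *
bar();goto(88.0,37.2,18,.3);goto(87.9,37.1,16,.3)"
```

```text
t 12.22 bar jig [ 0.3 88.2 36.9] tilt 20.05 yaw err deg -0.07 TCP [0.48   0.0697 0.077 ] F [ 0.2  1.8 -3.4] T [ 0.56 -0.3   0.07] w 0.0138
shift mm [-0.5  0.1  3.3] turn deg [-0.01  2.05 -0.07]
shift mm [-0.6  0.1  6.9] turn deg [-0.    4.05 -0.07]
```

Request:
{"method": "move_arm", "body": {"targets": [[[-0.3,0.1,1.7],[0,1.0,0],-1],[[-0.5,0.1,3.3],[0,2.0,0],-1],[[-0.5,0.1,3.3],[0,2.0,0],-1]]}}

```text
time: 12.6
tool_pos: [0.4797, 0.0683, 0.0741]
ee_rot: [-3.142, 0.315, 1.326]
wrist_force: [-0.0, 1.7, -2.7]
width: 0.0134
```

```bash
python3 -c "
from h import *
bar();goto(87.9,37.1,16,.3);goto(87.8,37.1,14,.3)"
```

```text
t 12.6 bar jig [ 0.2 88.2 37.1] tilt 18.06 yaw err deg -0.04 TCP [0.4797 0.0683 0.0741] F [-0.4  1.6 -2.7] T [ 0.5  -0.14 -0.  ] w 0.0134
shift mm [-0.5  0.1  3.7] turn deg [-0.01  2.06 -0.04]
shift mm [-0.6  0.1  7.1] turn deg [-0.01  4.06 -0.04]
```

Request:
{"method": "move_arm", "body": {"targets": [[[-0.3,0.1,1.8],[0,1.0,0],-1],[[-0.5,0.1,3.6],[0,2.0,0],-1],[[-0.5,0.1,3.6],[0,2.0,0],-1]]}}

```text
time: 12.98
tool_pos: [0.4795, 0.0669, 0.0708]
ee_rot: [3.142, 0.28, 1.326]
wrist_force: [-0.4, 2.1, -3.3]
width: 0.0139
```

```bash
python3 -c "
from h import *
bar();goto(87.8,37.1,14,.2);goto(87.6,37.,11,.2)"
```

```text
t 12.97 bar jig [ 0.3 88.1 37.1] tilt 16.03 yaw err deg -0.04 TCP [0.4795 0.0669 0.0708] F [-0.9  2.  -3.3] T [ 0.52 -0.11  0.03] w 0.0139
shift mm [-0.4 -0.1  3.6] turn deg [-0.01  2.03 -0.04]
shift mm [-0.6 -0.1  8.9] turn deg [-0.01  5.03 -0.04]
```

Request:
{"method": "move_arm", "body": {"targets": [[[-0.2,0,1.8],[0,1.0,0],-1],[[-0.4,0,3.6],[0,2.0,0],-1],[[-0.5,0,6.2],[0,3.5,0],-1],[[-0.6,0,8.9],[0,5.0,0],-1],[[-0.6,0,8.9],[0,5.0,0],-1]]}}

```text
time: 13.6
tool_pos: [0.4789, 0.064, 0.0624]
ee_rot: [3.141, 0.192, 1.325]
wrist_force: [0.3, 3.0, -3.0]
width: 0.0138
```

```bash
python3 -c "
from h import *
bar();goto(87.8,36,8,.1);goto(87.6,33,5,0);goto(97.7,33,5,0)"
```

```text
t 13.6 bar jig [ 0.5 87.7 37. ] tilt 10.99 yaw err deg -0.07 TCP [0.4789 0.064  0.0624] F [-0.4  3.  -3. ] T [ 0.72 -0.24 -0.02] w 0.0138
shift mm [ 0.1 -0.3  6.1] turn deg [ 0.01  2.99 -0.07]
shift mm [ 0.5 -0.4 14.2] turn deg [ 0.01  5.99 -0.07]
shift mm [10.4 -0.4 12.3] turn deg [ 0.01  5.99 -0.07]
```

Request:
{"method": "move_arm", "body": {"targets": [[[0.5,-0.2,3.0],[0,1.5,0],-1],[[0.6,-0.3,6.1],[0,3.0,0],-1],[[0.8,-0.4,10],[0,4.5,0],-1],[[1.0,-0.4,14.1],[0,6.0,0],-1],[[1.0,-0.4,14.1],[0,6.0,0],-1]]}}

```text
time: 14.22
tool_pos: [0.4778, 0.0621, 0.0482]
ee_rot: [-3.141, 0.088, 1.326]
wrist_force: [0.5, 0.9, -3.8]
width: 0.0139
```

```bash
python3 -c "
from h import *
bar();goto(92,33,5,0);goto(97.7,33,5,0)"
```

```text
t 14.22 bar jig [-0.  87.7 32.7] tilt 5.04 yaw err deg -0.07 TCP [0.4778 0.0621 0.0482] F [ 0.3  1.  -3.8] T [ 0.16 -0.18  0.02] w 0.0139
shift mm [ 4.2  0.1 -0.6] turn deg [-0.02  0.04 -0.07]
shift mm [ 9.9  0.1 -1.1] turn deg [-0.02  0.04 -0.07]
```

Request:
{"method": "move_arm", "body": {"targets": [[[2,0.1,-0.5],[0,0,0],-1],[[4.2,0.1,-0.6],[0,0,0],-1],[[7,0.1,-0.9],[0,0,0],-1],[[9.9,0.1,-1.1],[0,0,0],-1],[[9.9,0.1,-1.1],[0,0,0],-1]]}}

```text
time: 14.85
tool_pos: [0.4806, 0.0724, 0.0487]
ee_rot: [3.141, 0.089, 1.327]
wrist_force: [0.4, -0.4, -2.4]
width: 0.0134
```

```bash
python3 - <<'E'
from h import *
bar(); goto(98,34.5,2.2,0)
s=viewer.snapshot('side')[:,:,::-1].copy(); t=viewer.snapshot('top')[:,:,::-1].copy(); cv2.imwrite('pics/s4.png',s); cv2.imwrite('pics/t4.png',t)
o,p,R=tool(); pl=lambda y,z:p+R.apply([y/1e3,0,-(z-HT)/1e3])
out=[]
for n,im,f,w,hh in(('side',s,8,95,40),('top',t,8,95,34)):
    px=proj(n,[pl(-75,6),pl(-75,0),J([0,-75,37]),pl(98,6)]); print(n,np.round(px,1).tolist())
    x,y=(px[:3].mean(0)-[w*.55,hh/2]).astype(int)
    a=cv2.resize(im[y:y+hh,x:x+w],None,fx=f,fy=f,interpolation=cv2.INTER_CUBIC)
    for q,c in zip(px,[(0,255,0),(0,255,0),(0,0,255),(255,0,255)]): cv2.circle(a,tuple(int(v) for v in (q-[x,y]+.5)*f-.5),2,c,1)
    out.append(a); print(x,y)
cv2.imwrite('pics/c4.png',np.vstack(out))
E
```

```text
t 14.85 bar jig [ 0.1 98.3 33.1] tilt 5.09 yaw err deg 0.02 TCP [0.4806 0.0724 0.0487] F [ 0.5 -0.3 -2.4] T [ 0.03 -0.08 -0.02] w 0.0134
shift mm [-0.7 -0.1  3.6] turn deg [0.01 2.89 0.02]
side [[268.0, 216.3], [268.1, 218.1], [268.2, 220.5], [252.1, 196.4]]
215 198
top [[268.6, 217.5], [268.8, 217.7], [269.0, 218.1], [217.8, 206.8]]
216 200
```

View pics/c4.png

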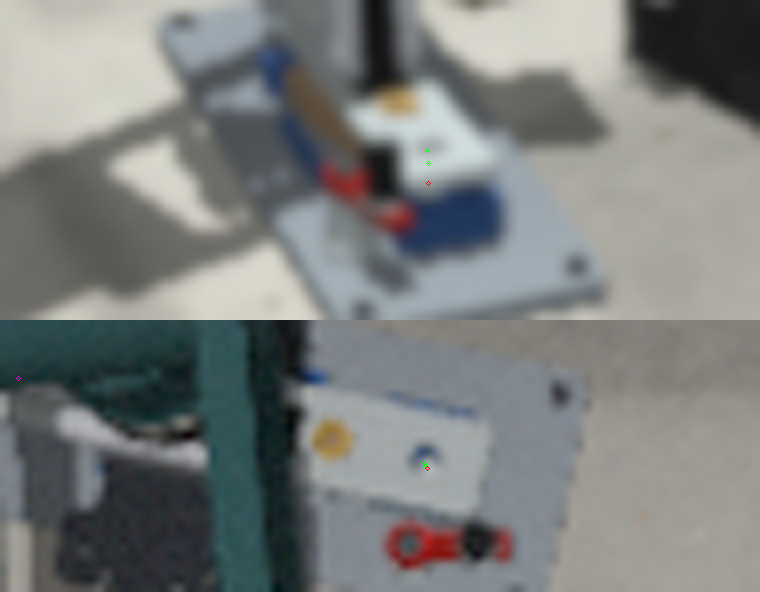

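Request:
{"method": "move_arm", "body": {"targets": [[[-0.4,-0.1,1.8],[0,1.4,0],-1],[[-0.7,-0.1,3.6],[0,2.9,0],-1],[[-0.7,-0.1,3.6],[0,2.9,0],-1]]}}

```text
time: 15.32
tool_pos: [0.4799, 0.0704, 0.045]
ee_rot: [-3.141, 0.038, 1.325]
wrist_force: [-0.4, 0.4, -3.0]
width: 0.0136
```

```bash
python3 - <<'E'
from h import *
bar(); goto(98,34.8,0.8,0)
s=viewer.snapshot('side')[:,:,::-1].copy(); t=viewer.snapshot('top')[:,:,::-1].copy(); cv2.imwrite('pics/s5.png',s); cv2.imwrite('pics/t5.png',t)
o,p,R=tool(); pl=lambda y,z:p+R.apply([y/1e3,0,-(z-HT)/1e3])
px=proj('top',[pl(-75,6),pl(-75,0),J([0,-75,37]),pl(-36,8)]); print(np.round(px,2).tolist())
a=t[210:225,260:278]; print('R');print(a[...,2]); print('B');print(a[...,0])
hsv=cv2.cvtColor(t,cv2.COLOR_BGR2HSV).astype(int)[205:225,245:275]; print(blobs((hsv[...,0]>12)&(hsv[...,0]<30)&(hsv[...,1]>90),(245,205)))
E
```

```text
t 15.32 bar jig [ 0.  96.9 34.4] tilt 2.17 yaw err deg -0.09 TCP [0.4799 0.0704 0.045 ] F [-0.5  0.3 -3. ] T [-0.01 -0.12 -0.04] w 0.0136
shift mm [1.  0.1 1.9] turn deg [-0.01  1.37 -0.09]
[[269.08, 217.86], [269.19, 218.09], [269.0, 218.1], [257.45, 215.27]]
R
[[158 155 153 144 121 111  88  95  93  96 102 113 117 126 125 125 126 127]
 [165 167 166 163 157 155 147 146 137 113  93  81  83  89  97 113 129 126]
 [162 164 164 167 168 167 167 166 166 157 150 144 135 117 111 106 136 128]
 [153 165 164 163 162 163 164 167 167 168 166 167 166 160 154 151 153 144]
 [165 167 164 165 165 165 165 166 163 165 163 166 167 165 167 168 166 155]
 [163 166 165 166 165 167 165 168 163 154 161 168 165 165 167 166 168 158]
 [164 167 165 166 164 165 167 160 131 108 118 147 168 169 166 169 168 155]
 [166 167 166 166 165 166 164 152 122 142 112 118 165 167 167 168 165 145]
 [163 163 164 164 165 166 164 158 148 172 140 119 165 165 167 167 161 142]
 [164 165 166 165 163 165 164 162 161 156 142 153 165 165 165 168 158 131]
 [166 164 168 163 166 167 166 168 162 158 156 167 166 167 164 167 160 134]
 [157 167 16
[... 763 characters left out ...]
173 174 168 147 132 142 158 174 174 173 174 174 164]
 [162 172 173 171 172 173 171 158 133 157 139 146 171 173 173 174 172 153]
 [170 171 169 170 171 171 171 164 152 176 154 148 171 171 173 173 167 150]
 [172 171 171 169 169 172 171 169 166 161 149 165 171 171 172 174 164 144]
 [171 171 174 170 172 173 171 174 170 164 162 174 174 173 171 173 167 145]
 [164 174 173 174 174 175 172 172 172 172 171 173 172 172 171 165 158 147]
 [142 135 136 146 158 164 176 174 173 175 173 172 171 175 171 168 151 143]
 [138 127 127 131 133 135 134 141 152 164 175 175 175 173 174 163 137 143]
 [142 143 144 142 135 133 116 119 137 134 139 137 147 162 153 124 123 143]]
[((np.float64(258.38), np.float64(215.0)), 8)]
```

Request:
{"method": "move_arm", "body": {"targets": [[[0.6,-0.6,0],[0,0,0],-1],[[1.2,-1.2,0],[0,0,0],-1],[[1.2,-1.2,0],[0,0,0],-1]]}}

```text
time: 15.8
tool_pos: [0.4793, 0.0728, 0.0452]
ee_rot: [3.141, 0.038, 1.327]
wrist_force: [0.7, 0.0, -3.8]
width: 0.0139
```

```bash
python3 - <<'E'
from h import *
bar()
t=viewer.snapshot('top')[:,:,::-1].copy(); cv2.imwrite('pics/t6.png',t)
o,p,R=tool(); pl=lambda y,z:p+R.apply([y/1e3,0,-(z-HT)/1e3])
px=proj('top',[pl(-75,6),pl(-75,0),J([0,-75,37]),pl(-36,8)]); print(np.round(px,2).tolist())
print(t[213:223,264:275,2])
a=cv2.resize(t[205:230,250:285],None,fx=20,fy=20,interpolation=cv2.INTER_CUBIC); cv2.imwrite('pics/c6.png',a)
E
```

```text
t 15.8 bar jig [-1.2 99.1 34.5] tilt 2.18 yaw err deg 0.01 TCP [0.4793 0.0728 0.0452] F [ 0.7  0.2 -3.8] T [-0.03 -0.02  0.  ] w 0.0139
[[268.49, 218.11], [268.6, 218.34], [269.0, 218.1], [256.86, 215.53]]
[[163 165 165 167 166 166 166 165 157 151 145]
 [165 165 166 166 165 166 167 166 166 169 169]
 [166 165 165 166 163 159 166 166 165 165 166]
 [163 166 164 146 119 117 146 167 168 165 169]
 [167 167 156 104 108 145 134 156 168 168 167]
 [165 165 152  93 126 171 150 151 166 166 167]
 [166 163 161 135 114 147 148 162 168 167 166]
 [164 167 165 161 150 151 157 165 166 168 166]
 [166 168 167 166 166 166 164 167 164 165 166]
 [168 167 169 168 167 169 168 166 167 165 166]]
```

View pics/c6.png

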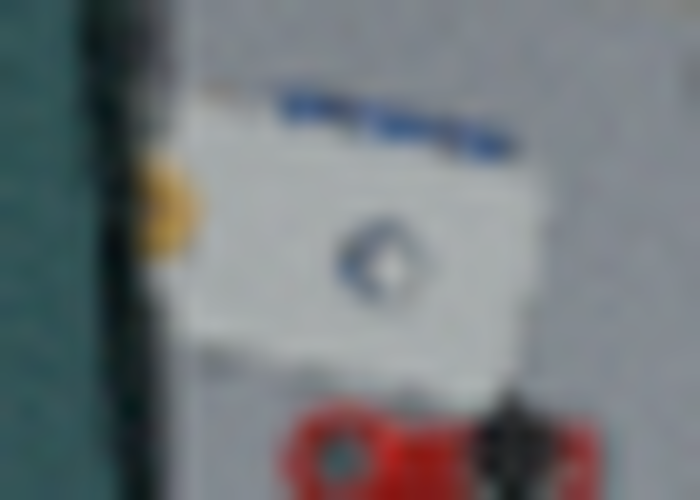

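```bash
python3 - <<'E'
from h import *
bar(); goto(98.1,34.5,2.2,-1.4); goto(98.1,34.9,.8,-1.4); goto(98.1,35,0,-1.4)
E
```

```text
t 15.85 bar jig [-1.2 99.  34.5] tilt 2.19 yaw err deg 0.01 TCP [0.4794 0.0727 0.0452] F [-0.2 -0.4 -3.1] T [ 0.01 -0.05  0.03] w 0.0141
shift mm [-0.9 -0.2  0. ] turn deg [ 0.02 -0.01  0.01]
shift mm [-1.1 -0.2  2. ] turn deg [0.02 1.39 0.01]
shift mm [-1.1 -0.2  3.3] turn deg [0.02 2.19 0.01]
```

Request:
{"method": "move_arm", "body": {"targets": [[[-0.9,-0.2,0],[0,0,0],-1],[[-0.9,-0.2,0.5],[0,0.4,0],-1],[[-1.0,-0.2,1.2],[0,0.9,0],-1],[[-1.1,-0.2,2.0],[0,1.4,0],-1],[[-1.1,-0.2,2.0],[0,1.4,0],-1]]}}

```text
time: 16.48
tool_pos: [0.4788, 0.0712, 0.0431]
ee_rot: [3.142, 0.014, 1.326]
wrist_force: [1.2, 0.2, -2.9]
width: 0.0134
```

```bash
python3 - <<'E'
from h import *
bar(); goto(98.1,35,0,-1.4)
E
```

```text
t 16.48 bar jig [-1.4 97.7 34.8] tilt 0.78 yaw err deg -0.04 TCP [0.4788 0.0712 0.0431] F [ 1.1  0.5 -2.9] T [-0.01 -0.07  0.01] w 0.0134
shift mm [0.3 0.  1.2] turn deg [ 0.    0.78 -0.04]
```

Request:
{"method": "move_arm", "body": {"targets": [[[0.1,0,0.6],[0,0.4,0],-1],[[0.2,0,1.2],[0,0.8,0],-1],[[0.2,0,1.2],[0,0.8,0],-1]]}}

```text
time: 16.85
tool_pos: [0.4789, 0.0716, 0.042]
ee_rot: [3.141, -0.0, 1.326]
wrist_force: [0.3, 0.2, -2.8]
width: 0.0139
```

```bash
python3 - <<'E'
from h import *
bar()
E
```

```text
t 16.85 bar jig [-1.3 98.1 35.1] tilt -0.02 yaw err deg -0.02 TCP [0.4789 0.0716 0.042 ] F [ 0.2  0.2 -2.8] T [ 0.05 -0.05  0.04] w 0.0139
```

Request:
{"method": "move_arm", "body": {"targets": [[[0,0,0.4],[0,0,0],-1],[[0,0,0.4],[0,0,0],-1]]}}

```text
time: 17.1
tool_pos: [0.479, 0.0716, 0.0418]
ee_rot: [3.141, -0.0, 1.327]
wrist_force: [-1.3, 0.1, -0.3]
width: 0.014
```

Request:
{"method": "move_arm", "body": {"targets": [[[0,0,0.3],[0,0,0],-1],[[0,0,0.3],[0,0,0],-1]]}}

```text
time: 17.35
tool_pos: [0.479, 0.0716, 0.0418]
ee_rot: [3.141, -0.0, 1.327]
wrist_force: [-2.1, -0.2, 3.1]
width: 0.0138
```

Request:
{"method": "move_arm", "body": {"targets": [[[0,0,-0.2],[0,0,0],-0.75],[[0,0,-0.2],[0,0,0],-0.6],[[0,0,-0.2],[0,0,0],-0.4],[[0,0,-0.2],[0,0,0],-0.4],[[0,0,-10],[0,0,0],-0.4],[[0,0,-35],[0,0,0],-0.4],[[0,0,-65],[0,0,0],-0.4],[[-20,-7,-65],[0,0,0],-0.4],[[-60,-20,-65],[0,0,0],-0.4],[[-95,-30,-65],[0,0,0],-0.4],[[-103,-33.5,-65],[0,0,0],-0.4],[[-103,-33.5,-65],[0,0,0],-0.4]]}}

```text
time: 18.85
tool_pos: [0.4208, -0.0206, 0.1056]
ee_rot: [-3.141, -0.001, 1.325]
wrist_force: [-0.3, 0.4, -0.3]
width: 0.0284
```

```bash
python3 - <<'E'
from h import *
bar(); o,p,R=tool(); print('tcp jig',inJ(p))
ims=[]
for n in('side','top'):
    im=viewer.snapshot(n)[:,:,::-1].copy(); cv2.imwrite(f'pics/{n}7.png',im)
    P=J([[-34,-103,73],[0,-75,38],[0,0,74],[-34.8,-103,52]]); px=proj(n,P); print(n,np.round(px,1).tolist())
    w,hh,f=(100,38,8); x,y=(px[1]-[w*.55,hh*.5]).astype(int); print(x,y)
    a=cv2.resize(im[y:y+hh,x:x+w],None,fx=f,fy=f,interpolation=cv2.INTER_CUBIC)
    for q in px: cv2.circle(a,tuple(int(v) for v in (q-[x,y]+.5)*f-.5),3,(0,255,0),1)
    ims.append(a[:300])
cv2.imwrite('pics/c7.png',np.vstack(ims))
E
```

```text
t 18.85 bar jig [-35.3  -5.3  98.8] tilt -0.04 yaw err deg -0.1 TCP [ 0.4208 -0.0206  0.1056] F [-0.4  0.3 -0.3] T [-0.07 -0.06 -0.04] w 0.0284
tcp jig [ -35.49722885 -103.28897584  105.63713197]
side [[260.3, 216.8], [268.2, 220.2], [260.6, 199.5], [260.3, 222.7]]
213 201
top [[274.9, 228.9], [269.0, 218.1], [246.0, 211.7], [275.0, 229.8]]
213 199
```

View pics/c7.png

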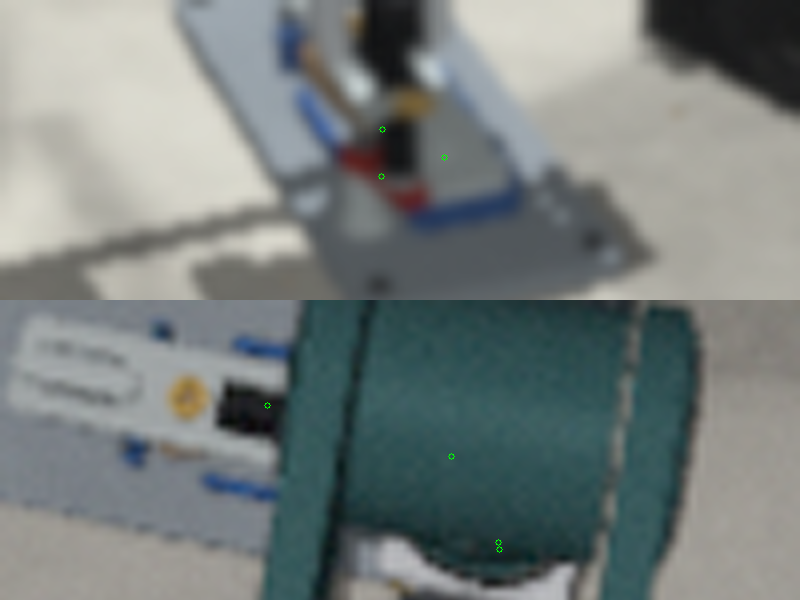

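Request:
{"method": "move_arm", "body": {"targets": [[[0.8,6.3,0],[0,0,-10],-0.4],[[0.8,6.3,15],[0,0,-11],-0.4],[[0.8,6.3,30],[0,0,-11],-0.4],[[0.8,6.3,42],[0,0,-11],-0.4],[[0.8,6.3,52],[0,0,-11],-0.4],[[0.8,6.3,52],[0,0,-11],-0.4],[[0.8,6.3,52],[0,0,-11],-0.52],[[0.8,6.3,52],[0,0,-11],-0.52]]}}

```text
time: 19.95
tool_pos: [0.4284, -0.0211, 0.0549]
ee_rot: [3.14, -0.0, 1.519]
wrist_force: [-0.4, -0.3, -0.5]
width: 0.0228
```

```bash
python3 - <<'E'
from h import *
bar(); o,p,R=tool(); print('tcp jig',inJ(p))
for a in np.radians([11,20,30,40,50,60,70,80,90,97]):
    print(round(np.degrees(a)),end=' '); delta(J([-34.8+28*np.sin(a),-75-28*np.cos(a),53]),want(JY+a,0))
E
```

```text
t 19.95 bar jig [-46.7  -5.7  48.1] tilt -0.0 yaw err deg 10.98 TCP [ 0.4284 -0.0211  0.0549] F [-0.3 -0.4 -0.5] T [-0.04 -0.07  0.03] w 0.0228
tcp jig [ -28.01032685 -101.95531203   54.94834174]
11 shift mm [-0.2 -1.5  1.9] turn deg [ 0.1  -0.   -0.02]
20 shift mm [0.1 2.9 2. ] turn deg [ 0.1   0.01 -9.02]
30 shift mm [1.3 7.6 2. ] turn deg [  0.1    0.02 -19.02]
40 shift mm [ 3.3 12.   2. ] turn deg [ 1.000e-01  2.000e-02 -2.902e+01]
50 shift mm [ 6.  16.1  2. ] turn deg [ 1.000e-01  3.000e-02 -3.902e+01]
60 shift mm [ 9.4 19.6  2. ] turn deg [ 1.000e-01  4.000e-02 -4.902e+01]
70 shift mm [13.3 22.5  2. ] turn deg [ 9.000e-02  5.000e-02 -5.902e+01]
80 shift mm [17.7 24.6  2. ] turn deg [ 9.000e-02  6.000e-02 -6.902e+01]
90 shift mm [22.4 26.   2. ] turn deg [ 9.000e-02  7.000e-02 -7.902e+01]
97 shift mm [25.8 26.4  2. ] turn deg [ 8.000e-02  8.000e-02 -8.602e+01]
```

Request:
{"method": "move_arm", "body": {"targets": [[[0.1,2.9,1.5],[0,0,-9],-0.52],[[0.6,5.2,1.5],[0,0,-14],-0.52],[[1.3,7.6,1.5],[0,0,-19],-0.52],[[2.3,9.9,1.5],[0,0,-24],-0.52],[[3.3,12,1.5],[0,0,-29],-0.52],[[4.6,14.1,1.5],[0,0,-34],-0.52],[[6,16.1,1.5],[0,0,-39],-0.52],[[7.7,17.9,1.5],[0,0,-44],-0.52],[[9.4,19.6,1.5],[0,0,-49],-0.52],[[11.3,21.1,1.5],[0,0,-54],-0.52],[[13.3,22.5,1.5],[0,0,-59],-0.52],[[15.5,23.6,1.5],[0,0,-64],-0.52],[[17.7,24.6,1.5],[0,0,-69],-0.52],[[20,25.4,1.5],[0,0,-74],-0.52],[[22.4,26,1.5],[0,0,-79],-0.52],[[22.4,26,1.5],[0,0,-79],-0.52]]}}

```text
time: 21.95
tool_pos: [0.4558, -0.001, 0.0533]
ee_rot: [-3.14, 0.003, 2.896]
wrist_force: [1.1, -3.3, -0.7]
width: 0.0225
```

```bash
python3 - <<'E'
from h import *
bar(); o,p,R=tool(); print('tcp jig',inJ(p)); print(Rn.from_euler('z',-JY-np.pi/2).apply(o['wrist_force']))
E
```

```text
t 21.95 bar jig [-104.2  -75.7   46.2] tilt 0.16 yaw err deg 89.93 TCP [ 0.4558 -0.001   0.0533] F [ 1.9 -2.9 -0.7] T [-0.64 -0.42  0.03] w 0.0225
tcp jig [ -6.25293538 -75.83818588  53.32602493]
[-2.89949361 -1.86188787 -0.72070361]
```

Request:
{"method": "move_arm", "body": {"targets": [[[0,1,0],[0,0,0],-0.52],[[0,2,0],[0,0,0],-0.52],[[0,3,0],[0,0,0],-0.52],[[0,3,0],[0,0,0],-0.52]]}}

```text
time: 22.45
tool_pos: [0.4556, 0.0034, 0.0529]
ee_rot: [3.141, -0.0, 2.897]
wrist_force: [-0.2, -2.6, 0.8]
width: 0.0221
```

Request:
{"method": "move_arm", "body": {"targets": [[[0,0.7,0],[0,0,0],-0.52],[[0,0.7,0],[0,0,0],-0.52]]}}

```text
time: 22.7
tool_pos: [0.4557, 0.004, 0.0527]
ee_rot: [3.141, -0.0, 2.898]
wrist_force: [-0.9, -2.3, 0.6]
width: 0.0228
```

Still only swing friction (about 2.5 N); push on until the stop is felt.

Request:
{"method": "move_arm", "body": {"targets": [[[0,0.7,0],[0,0,0],-0.52],[[0,0.7,0],[0,0,0],-0.52]]}}

```text
time: 22.95
tool_pos: [0.456, 0.0045, 0.0527]
ee_rot: [3.141, 0.0, 2.897]
wrist_force: [0.4, -2.1, 0.3]
width: 0.0222
```

Request:
{"method": "move_arm", "body": {"targets": [[[0,0.6,0],[0,0,0],-0.52],[[0,0.6,0],[0,0,0],-0.52]]}}

```text
time: 23.2
tool_pos: [0.4562, 0.0049, 0.0527]
ee_rot: [3.141, 0.0, 2.897]
wrist_force: [0.3, -1.9, 0.2]
width: 0.0225
```

```bash
python3 - <<'E'
from h import *
bar(); o,p,R=tool(); print('tcp jig',inJ(p))
E
```

```text
t 23.2 bar jig [-105.3  -70.    45.8] tilt 0.02 yaw err deg 89.99 TCP [0.4562 0.0049 0.0527] F [ 0.8 -1.8  0.2] T [-0.4  -0.32  0.03] w 0.0225
tcp jig [ -7.27012783 -69.9948911   52.7155465 ]
```

Request:
{"method": "move_arm", "body": {"targets": [[[0,0.8,0],[0,0,0],-0.52],[[0,0.8,0],[0,0,0],-0.52]]}}

```text
time: 23.45
tool_pos: [0.4564, 0.0054, 0.0527]
ee_rot: [-3.141, 0.001, 2.897]
wrist_force: [0.9, -3.9, 0.5]
width: 0.0227
```

Request:
{"method": "move_arm", "body": {"targets": [[[0,0.8,0],[0,0,0],-0.52],[[0,0.8,0],[0,0,0],-0.52]]}}

```text
time: 23.7
tool_pos: [0.4564, 0.0054, 0.0527]
ee_rot: [-3.14, 0.0, 2.897]
wrist_force: [1.3, -5.3, -0.3]
width: 0.0226
```

Request:
{"method": "move_arm", "body": {"targets": [[[0,-3.5,0],[0,0,0],-0.45],[[0,-3.5,0],[0,0,0],-0.4],[[0,-3.5,-10],[0,0,0],-0.4],[[0,-3.5,-35],[0,0,0],-0.4],[[0,-3.5,-80],[0,0,0],-0.4],[[0,-50,-110],[0,0,0],-0.4],[[0,-100,-120],[0,0,0],-0.4],[[0,-155,-120],[0,0,0],-0.4],[[0,-210,-120],[0,0,0],-0.4],[[0,-240,-120],[0,0,0],-0.4],[[0,-240,-120],[0,0,0],-0.4]]}}

```text
time: 25.08
tool_pos: [0.3982, -0.2277, 0.1732]
ee_rot: [3.141, 0.001, 2.894]
wrist_force: [-0.5, 0.7, 0.3]
width: 0.0283
```

```bash
python3 - <<'E'
from h import *
o,p,R=tool(); print(o['time'],p,o['wrist_force'])
ims=[]
for n,P in(('side',J([[0,-75,38]])),('top',J([[0,0,38]]))):
    im=viewer.snapshot(n)[:,:,::-1].copy(); cv2.imwrite(f'pics/{n}8.png',im)
    px=proj(n,P); w,hh,f=(100,37,8); x,y=(px[0]-[w*.5,hh*.5]).astype(int); print(n,x,y)
    ims.append(cv2.resize(im[y:y+hh,x:x+w],None,fx=f,fy=f,interpolation=cv2.INTER_CUBIC))
cv2.imwrite('pics/c8.png',np.vstack(ims))
t=cv2.imread('pics/top8.png'); hsv=cv2.cvtColor(t,cv2.COLOR_BGR2HSV).astype(int)[185:245,200:320]; H,S,V=[hsv[...,i] for i in range(3)]
g=blobs((H>12)&(H<30)&(S>90),(200,185)); d=blobs(V<60,(200,185)); r=blobs(((H<6)|(H>172))&(S>130),(200,185)); print('gold',g,'dark',d,'red',r)
for b,a in g: print('gold jig',np.round(inJ(onz('top',b,.040)[0]),1),a)
for b,a in d: print('dark jig z74/73',np.round(inJ(onz('top',b,.0735)[0]),1),a)
E
```

```text
25.075 [ 0.39817443 -0.22768142  0.17320658] [-0.54833589  0.74926414  0.30697141]
side 218 201
top 196 194
gold [((np.float64(236.12), np.float64(210.69)), 16), ((np.float64(257.25), np.float64(215.44)), 16)] dark [((np.float64(246.46), np.float64(213.15)), 71), ((np.float64(268.38), np.float64(218.62)), 13), ((np.float64(318.48), np.float64(227.26)), 23)] red [((np.float64(266.96), np.float64(226.35)), 23)]
gold jig [ 0.2 35.9 40. ] 16
gold jig [ -0.1 -35.5  40. ] 16
dark jig z74/73 [-4.2 -2.5 73.5] 71
dark jig z74/73 [ -6.2 -75.2  73.5] 13
dark jig z74/73 [   1.3 -237.8   73.5] 23
```

View pics/c8.png

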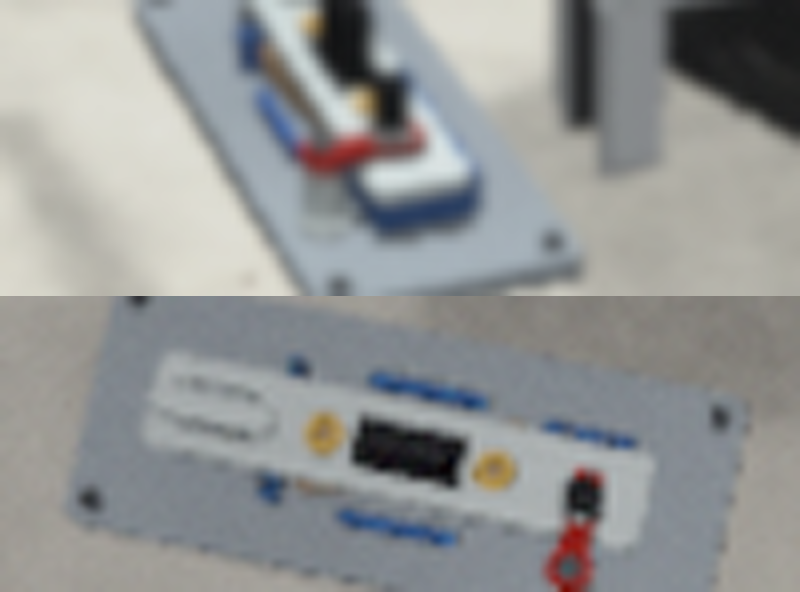

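```bash
python3 -c "
from bench import order
print(order.close_job())"
```

```text
the job is handed in; nothing more can be done
None
```

The drill plate is seated on both rests with its eye round the stud and its hole over the dowel. The latch is closed across it, and I handed the job in at about 25 s; the interface reports no verdict.

- **Hooking:** I tilted the plate 32°, passed the end bar below the head and felt the neck. The highest reading at the wrist was about 4–5 N sideways. I kept the bar light on the neck while levelling, then slid the plate about 10 mm towards +y.
- **Seating:** The top view showed the hole about 1–2 mm off the dowel, so I corrected it in two steps. I then set the plate down to about 6 N of contact and let go.
- **Latch:** I pushed it round by its knob until it stopped moving, at about 5 N, then backed the gripper clear.

**Last checks (top and side pictures):**
- The bushings are at jig (0.2, 35.9) and (-0.1, -35.5) mm, against nominal (0, ±36).
- The knob is at (-6.2, -75.2) mm, against (-6, -75) fully closed.
- The plate lies flat and the gripper is clear of everything.

**Not confirmed or disagreed:**
- The stud felt about 2 mm nearer the dowel than the camera estimate (y ≈ 82 against 84 mm).
- The arm's pose readings put the seated plate 1.3 mm off in x, while the camera put it within 0.2 mm; both are inside tolerance.
- After closing, the pine block was hidden under the plate. I did not re-measure it, the tape measure or the tools, but I felt no contact with them.

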